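# Reset the lamp interlock with its key

## Robot

A 6-joint arm with a two-finger parallel gripper is mounted at the origin on a cart in front of the work surface, level with it; the furniture and walls round the work are solid. World frame = base frame: x ahead of the robot, y to its left, z up, the work surface at z = 0. Lengths are in mm, angles in rad, forces in N, time in s.
With the tool pointing down it reaches from about 250 to 775 mm from the base axis. Payload 4 kg.
Tool frame: the origin (TCP) lies on the centre line of the jaws, within the pads' length; the fingertips stand 8 mm ahead of it and the grasp point (between the pads) lies 11 mm behind it; z points along the fingers, y is the line along which they close (so a half turn about z gives the same grasp; the last joint's range is limited). The gripper opens to 85 mm and grips with 20 to 120 N. Pads are 22 mm wide; open, the fingers measure 114 mm over their backs; the gripper's body (76 mm by 85 mm) begins 54 mm behind the grasp point. The pads swing forward as they close: fully open they stand 13 mm farther back than shut.
Start: joints at [-1.239, 0.087, 1.371, -0, 1.684, -0.103], TCP at [231.675, -498.842, 239.341] pointing down, gripper open.
Joint ranges: [-3.1, 3.1], [-0.76, 2.03], [0.27, 2.55], [-1.08, 4.22], [0.17, 2.65], [-2.57, 2.57]. Speed limits (rad/s): [2.79, 2.79, 3.14, 3.14, 3.14, 3.14].

## Interface

Orientations are given as a unit quaternion [w, x, y, z].
In Python, from workcell import * gives the robot as it stands.
- The arm moves only by the tool move_arm, never from a script. Its argument "plan" is a list that holds one entry, the list of rows, each a list of 4 numbers: the shift along the tool's x, y, z in mm, then the turn about the tool's z in degrees. In form: [[[dx, dy, dz, spin], ...]]. A call has 1 to 12 rows; each row shifts and turns the commanded pose from where the row before left it, along the tool's axes as they then stand; what a row does not reach is not made up. A row lasts 1/12 s, in which the tool goes at most 41.7 mm and 7.16 degrees, less where a joint would pass 70% of its speed; a pose out of reach is approached as far as the arm can. A call with a gripper value outside its range is refused whole. "grip" is the gripper's target within -1 to 1 (fully open at 1, half-way at 0, shut at -1), set as the call begins (left out, the last holds). The fingers move at their own pace and stop on an object; "grip_force" is the grip in N (left out, the last holds). Time passes only in rows, so rows that do not move let the fingers close. It gives the time, the measured TCP pose, the force, the opening and the grip force at its end, in the units of the state.
- sense(): the state, without advancing time (a new reading comes with each control period).
- camera(name): name is "scene" or "side" or "wrist"; returns the picture (420x560x3 uint8, blue, green, red); there is no depth.
- calibration(name): a dict with "fx", "fy", "cx", "cy" (pixels), "D" ([k1, k2, p1, p2, k3] as OpenCV has them; the pictures are not rectified), "extrinsics" (4x4, takes a point from world to camera coordinates). Camera axes: x right, y up, looking along -z (the intrinsics and any distortion apply to the point x, -y, -z); pixel columns grow to the right and rows downward; lengths in mm; the calibration is good to about 2 mm. A picture is of the moment at which its call begins: read the wrist's pose just before it. calibration takes no time and is no camera call; for the wrist camera it gives the pose at the moment of the call.
- hand_in(): hands the job in; it is judged then, once.
Trained networks look in the newest picture that a camera, given by its name, has taken for a name from the list of things; names that differ only in an ending like _2 or _b are one class to them, and where a whole thing is asked for, a point or a joint stands for the part that bears it (a point fixed in the world has none). Each returns a list of dicts, best first, with "confidence" (0 to 1); they miss things now and then, are a little off and sometimes report something else, mostly with a low value. They report only what shows in the picture. A call takes as long as a camera call. They do not tell look-alikes from the thing itself.
- outline_of(name, camera): "pixels" (420x560 bool, what is visible of it) and "point" ([row, column] in pixels, amid what is visible of it).
- pinpoint(name, camera): "point" ([row, column] in pixels: a listed point, or the origin of a listed thing).
The state is a dict: "clock": time; "joints": joint angles; "qvel": joint speeds; "tau": joint torques, N m; "tool_pos": TCP position; "ee_rot": TCP orientation; "ft_force": force on the tool from outside, world axes, zero at the start; "ft_torque": the same for the moment, N m; "opening": finger opening in mm; "grip_force": force on a finger pad.
Only numpy, scipy, OpenCV 4.12 (cv2) and the standard library are available. Lean on these libraries where they do the work, as an engineer would, in place of code of your own. Each camera call takes 0.05 s, during which the arm holds its last target. There are 200 camera calls.

## Task

Take the key out of its wooden stand, push it fully home into the keyhole of the grey interlock box and turn it clockwise (seen from above) until it comes up firmly against its sprung end stop. Turn it back home, draw it out and put it back fully down in its stand. Use the key gently, never forcing it, and leave the small dish, the dropper bottle and the flat tin where they are.

Things in the scene. Friction and masses are not known exactly. Their poses are not given: they have to be found in the camera images.
- key: The loose steel key, 50 to 100 g, upright in the stand. Origin: centre of the underside of its round collar (26 mm wide, 4 mm thick), which rests on the face of what it is pushed into; z up. Below the collar a round shank 9 mm thick down to z = -34 mm, its last 5 mm a cone, and a bit: a 5 mm thick fin on the +x side only, out to x = +20 mm, from z = -7 to -19 mm, lower edge rounded.
- bow (a point): Middle of the key's flat dark bow, where it is gripped: 27 mm above the key's origin, axes as the key's. The bow is 34 mm wide along x, 10 mm thick along y and 30 mm tall (z = 12 to 42 mm over the key's origin), on a 9 mm round neck. A small nib at its lower +x edge, to x = +21 mm, marks the bit's side.
- lock: The grey cast interlock box, fixed, 92 (x) by 80 (y) by 60 mm high, foot lips to 104 mm along y. Origin: centre of its underside; z up. The keyhole is at the middle of its top, the slot pointing along +x. The plug inside turns with the key clockwise from above with a drag of about 0.025 N m and stays where it is left; home is the angle of insertion, with about 0.1 rad of play.
- keyhole (a point): Centre of the keyhole in the box's top face, 60 mm up, axes as the box's: in a 5 mm steel plate an 11.2 mm square hole with a 8 mm wide slot from it to x = +22 mm and, 22 to 27 mm down, a guide hole of 11.6 mm for the shank; 38 mm deep. The key enters only with its +x along the box's +x and is home when its collar lies on the face. Turned off home, its bit is trapped, with 2 mm of vertical play.
- end_contact (a joint): Hidden sprung end stop: 0 m free, 0.002 m pressed to its end. The bit meets it, 16 mm from the key's axis, after 0.45 to 1.25 rad of clockwise turn (differs from box to box); the end comes some 0.15 rad later. It resists with 5 N at first, 10 N at its end (0.08 to 0.16 N m besides the drag), then the torque climbs steeply. Over 40 N of contact in all, key on box, is forcing it.
- stand: The fixed wooden block that holds the key, 80 (x) by 70 (y) by 46 mm high. Origin: centre of its underside; z up; its slot points along its +x.
- stand_hole (a point): Centre of the key's hole in the stand's top face (46 mm above the table), axes as the stand's: a 12.6 mm square hole with an 9.6 mm wide slot from it to x = +22 mm, 38 mm deep. The key stands in it with its collar on the face and its +x along the stand's.
- small_dish: Loose covered petri dish, 60 mm across, 14 mm high; origin at the centre of its underside. To be left alone.
- dropper: Loose dropper bottle, 34 mm across, 102 mm high; origin at the centre of its underside. To be left alone.
- flat_tin: Loose flat round steel tin, 102 mm across, 14 mm high; origin at the centre of its underside. To be left alone.
There are look-alikes about, which are no part of the job. What is shaped like the key but blue or purple is not meant.

How it is judged (in metres and radians):
On the way, in this order (a step that is already met when the one before it is completed fails the run):
1. the key is fully home in the keyhole (z of key in the frame of keyhole below 0.0025 m and horizontal distance between key and keyhole below 0.004 m and angle between the x axis of key and the x axis of lock, either way round below 0.2 rad), for 0.1 s.
2. the key is turned to its end stop (value of joint end_contact above 0.0014 m and z of key in the frame of keyhole below 0.005 m and horizontal distance between key and keyhole below 0.004 m), for 0.1 s.
3. the key is turned back home, still in the keyhole (angle between the x axis of key and the x axis of lock, either way round below 0.2 rad and value of joint end_contact below 0.0005 m and z of key in the frame of keyhole below 0.005 m and horizontal distance between key and keyhole below 0.004 m), for 0.05 s.
4. the key is drawn clear of the box (z of key in the frame of keyhole above 0.036 m), for 0.1 s.
At the end, for the whole second after the job is handed in: The key stands released and at rest in its stand: within 5 mm of the hole's centre, its collar within 3 mm of the stand's face, upright within 0.08 rad (horizontal distance between key and stand_hole below 0.005 m and z of key in the frame of stand_hole below 0.003 m and angle between key's own z axis and vertical below 0.08 rad and linear speed of key below 0.02 m/s); the robot touches nothing.
It fails at once if the key is forced: more than 40 N of contact in all between key and box (contact force between key and lock above 40 N).
It fails at once if the robot knocks the box (contact force between any of the fingers, the arm and lock above 15 N).
It fails at once if a bystander is moved more than 20 mm (distance of any of small_dish, dropper, flat_tin from where it was at the start of the episode above 0.02 m).
It also fails if it takes over 72 s, if anything falls off the work surface, if the arm or the gripper's body presses on something with over 40 N, if the wrist force passes 120 N, or if a joint passes its speed limit or range.

## Working session

There is one attempt and no reset: what is moved stays moved. The work goes in short steps, Python scripts to look and compute and a tool call to move; the robot and the scene stay as the last step left them, time stands still between calls to the robot, and variables do not carry over. Pictures are saved under pics/ and viewed, at most 10 in all, crops included, and the job is handed in when it is done.

Besides the shell and the picture viewer there is one more tool, called after "Emit:" as name(argument=value, ...) on one line, values as JSON. move_arm: Moves the arm, as the interface text tells. Its arguments: {"type":"object","properties":{"plan":{"type":"array","items":{"type":"array","items":{"type":"array","items":{"type":"number"}}}},"grip":{"type":"number"},"grip_force":{"type":"number"}},"required":["plan"]}

```bash
mkdir -p pics
cat > h.py <<'E'
from workcell import *
import numpy as np, cv2
from scipy.spatial.transform import Rotation as R
F=np.diag([1.,-1,-1])
def K(c): return np.array([[c['fx'],0,c['cx']],[0,c['fy'],c['cy']],[0,0,1.]])
def ray(c,rc):
    E=np.array(c['extrinsics']); u=cv2.undistortPoints(np.array([[[rc[1],rc[0]]]],float),K(c),np.array(c['D'],float))[0,0]
    d=E[:3,:3].T@F@np.array([u[0],u[1],1]); o=-E[:3,:3].T@E[:3,3]
    return o,d/np.linalg.norm(d)
def atz(c,rc,z):
    o,d=ray(c,rc); return o+d*(z-o[2])/d[2]
def tri(rs):
    A=sum(np.eye(3)-np.outer(d,d) for o,d in rs); b=sum((np.eye(3)-np.outer(d,d))@o for o,d in rs)
    p=np.linalg.solve(A,b); return p,[np.linalg.norm((np.eye(3)-np.outer(d,d))@(p-o)) for o,d in rs]
def proj(c,p):
    E=np.array(c['extrinsics']); q=F@(E[:3,:3]@np.array(p,float)+E[:3,3])
    x=cv2.projectPoints(q.reshape(1,1,3),np.zeros(3),np.zeros(3),K(c),np.array(c['D'],float))[0][0,0]; return x[::-1]
E
python3 - <<'E'
from h import *
ims={}
for n in ['scene','side','wrist']:
    ims[n]=camera(n)
cv2.imwrite('pics/a.png',ims['scene']);cv2.imwrite('pics/b.png',ims['side']);cv2.imwrite('pics/c.png',ims['wrist'])
for n in ['scene','side','wrist']:
    c=calibration(n)
    for t in ['bow','key','keyhole','lock','stand_hole','stand','small_dish','dropper','flat_tin']:
        print(n,t,[(np.round(d['point']).tolist(),round(d['confidence'],2)) for d in pinpoint(t,n)[:4]])
    o,d=ray(c,(210,280));print(n,o.round(),d.round(2))
print(sense()['clock'],sense()['ee_rot'])
E
```

```text
scene bow [([254.0, 341.0], 0.42)]
scene key [([265.0, 223.0], 0.55), ([271.0, 342.0], 0.49)]
scene keyhole []
scene lock []
scene stand_hole [([269.0, 345.0], 0.57)]
scene stand [([289.0, 338.0], 0.9)]
scene small_dish []
scene dropper []
scene flat_tin []
scene [ 102. -746.  507.] [ 0.47  0.77 -0.44]
side bow [([287.0, 254.0], 0.63), ([267.0, 333.0], 0.59), ([259.0, 237.0], 0.58)]
side key [([284.0, 329.0], 0.94), ([295.0, 255.0], 0.79), ([258.0, 223.0], 0.76), ([218.0, 249.0], 0.26)]
side keyhole [([195.0, 243.0], 0.84)]
side lock [([218.0, 246.0], 0.95)]
side stand_hole [([282.0, 334.0], 0.96)]
side stand [([298.0, 333.0], 0.94)]
side small_dish [([253.0, 271.0], 0.95)]
side dropper [([227.0, 313.0], 0.79)]
side flat_tin [([206.0, 316.0], 0.66)]
side [ 292. -759.  469.] [ 0.27  0.86 -0.43]
wrist bow []
wrist key []
wrist keyhole []
wrist lock []
wrist stand_hole []
wrist stand []
wrist small_dish []
wrist dropper []
wrist flat_tin []
wrist [ 301. -466.  375.] [-0.27 -0.13 -0.95]
1.5 [4.09619919e-05 9.76460066e-01 2.15698257e-01 7.46771116e-06]
```

View pics/a.png

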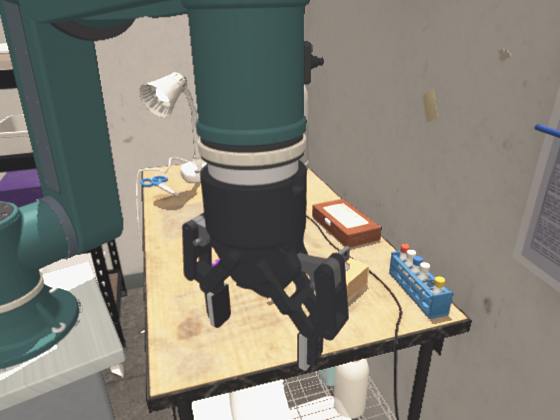

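View pics/b.png

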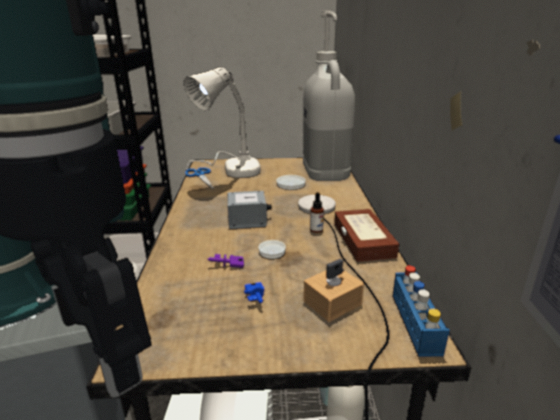

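The side view shows the dark key upright in the wooden stand at about (row 268, col 334), the grey box at (210, 247), the purple look-alike lying at (261, 227) and the blue one lying at (292, 254). Only the dark one standing in the stand fits the description. Also visible are the dish at (249, 271), the dropper at (215, 317) and the tin at (204, 317).

Run:
```python
from h import *
c=calibration('side')
for n,rc,z in [('stand_hole',(282,334),46),('bow',(267,333),73),('keyhole',(195,243),60),('lock',(218,246),0),('dish',(253,271),0),('dropper',(227,313),0),('tin',(206,316),0),('blue',(292,254),8),('purple',(261,228),8),('box corner',(228,335),30)]:
    print(n,atz(c,rc,z).round())
s=sense();Rm=R.from_quat(np.roll(s['ee_rot'],-1)).as_matrix();print(Rm.round(3))
w=calibration('wrist');o,d=ray(w,(210,280))
print('cam in tool',Rm.T@(o-s['tool_pos']),Rm.T@d)
im=cv2.imread('pics/b.png')[235:335,190:390]
cv2.imwrite('pics/b2.png',cv2.resize(im,None,fx=4,fy=4,interpolation=2))
```

```text
stand_hole [ 561. -227.   46.]
bow [ 561. -220.   73.]
keyhole [489. 172.  60.]
lock [491. 159.   0.]
dish [503. -27.   0.]
dropper [638.  58.   0.]
tin [692. 170.   0.]
blue [ 430. -161.    8.]
purple [405. -41.   8.]
box corner [662. -15.  30.]
[[ 0.907  0.421  0.   ]
 [ 0.421 -0.907 -0.   ]
 [-0.     0.    -1.   ]]
cam in tool [  76.44091492   -0.58574988 -135.63643353] [-0.29990485  0.00391476  0.95396109]
```

View pics/b2.png

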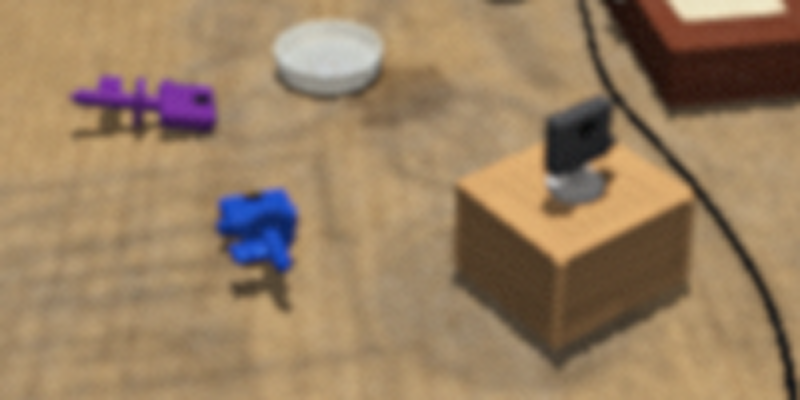

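The crop shows the key's dark bow standing in the wooden block. The blue and purple keys lie on the table, so this is the right key. I'll move the wrist camera over it.

Emit:
move_arm(plan=[[[34,-9.6,3,0],[34,-9.6,3,0],[34,-9.6,3,0],[34,-9.6,3,0],[34,-9.6,3,0],[34,-9.6,3,0],[34,-9.6,3,0],[34,-9.6,3,0],[34,-9.6,3,0],[34,-9.6,3,0],[34,-9.6,3,0],[34,-9.6,3,0]]], grip=0.3)

```text
clock: 2.5
tool_pos: [554.4, -221.1, 203.3]
ee_rot: [0.0, 0.976, 0.216, 0.0]
ft_force: [0.9, -1.1, -0.2]
opening: 55.6
grip_force: 0.0
```

Run:
```python
from h import *
s=sense();print(s['clock'],s['tool_pos'],s['joints'],s['opening'])
camera('scene');camera('side');im=camera('wrist');cv2.imwrite('pics/d.png',im)
S={n:calibration(n) for n in ['wrist','scene','side']}
for n in S:
  for t in ['bow','key','stand_hole','stand','keyhole','lock']:
    r=pinpoint(t,n); print(n,t,[(np.round(d['point'],1).tolist(),round(d['confidence'],2)) for d in r[:3]])
    z=dict(bow=73,key=46,stand_hole=46,stand=0,keyhole=60,lock=0)[t]
    for d in r[:3]: print('   ',atz(S[n],d['point'],z).round(1))
```

```text
2.5 [ 554.36180603 -221.10467958  203.2597581 ] [-4.74424226e-01  2.00398124e-01  1.31437172e+00 -1.19809083e-04
  1.62647607e+00  6.61433267e-01] 55.5570693350678
wrist bow [([228.6, 69.0], 0.81), ([200.0, 289.1], 0.75), ([261.4, 163.1], 0.55)]
    [462.2 -77.9  73. ]
    [ 558.5 -226.6   73. ]
    [ 467.9 -156.3   73. ]
wrist key [([272.8, 190.8], 0.87), ([193.9, 287.4], 0.86), ([255.0, 52.0], 0.77)]
    [ 452.1 -179.8   46. ]
    [ 556.1 -227.    46. ]
    [413.9 -59.   46. ]
wrist stand_hole [([193.6, 285.7], 0.7)]
    [ 555.7 -225.6   46. ]
wrist stand [([182.7, 286.6], 0.84)]
    [ 555.2 -227.7    0. ]
wrist keyhole []
wrist lock []
scene bow [([264.2, 239.5], 0.83), ([285.3, 262.7], 0.68)]
    [ 381.  -143.2   73. ]
    [ 384.5 -223.7   73. ]
scene key [([268.8, 342.9], 0.82), ([291.9, 275.2], 0.76), ([267.2, 223.0], 0.72)]
    [ 558.2 -230.    46. ]
    [ 411.  -220.5   46. ]
    [366.4 -97.4  46. ]
scene stand_hole [([264.7, 344.3], 0.97), ([271.0, 339.4], 0.46)]
    [ 569.6 -220.5   46. ]
    [ 547.9 -232.1   46. ]
scene stand [([285.7, 342.3], 0.78)]
    [ 564.5 -224.1    0. ]
scene keyhole [([196.6, 225.1], 0.6)]
    [502.6 178.6  60. ]
scene lock [([219.7, 223.6], 0.61)]
    [489.3 170.    0. ]
side bow [([268.4, 335.0], 0.93), ([259.0, 237.8], 0.67), ([285.4, 256.3], 0.57)]
    [ 562.2 -225.3   73. ]
    [ 407.2 -141.6   73. ]
    [ 418.7 -229.9   73. ]
side key [([280.1, 332.4], 0.88), ([295.3, 256.3], 0.75), ([260.8, 221.8], 0.68)]
    [ 560.5 -221.3   46. ]
    [ 420.3 -220.8   46. ]
    [384.4 -96.   46. ]
side stand_hole [([281.5, 335.4], 0.83)]
    [ 563.7 -226.9   46. ]
side stand [([299.8, 330.8], 0.93)]
    [ 561.1 -218.3    0. ]
side keyhole [([196.6, 242.9], 0.61), ([266.1, 335.0], 0.19)]
    [486.6 162.3  60. ]
    [ 574.2 -200.9   60. ]
side lock [([219.0, 250.9], 0.63)]
    [502.  149.5   0. ]
```

View pics/d.png

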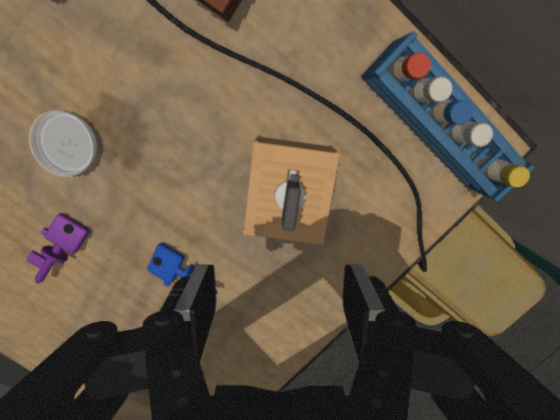

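The wrist view shows the stand at about (190, 290), with the bow from (170, 293) to (228, 290). The slot end or nib is at the top (172, 293), so key +x points up in the image, which is roughly along tool +x. I'll take a zoomed crop to get the yaw.

Run:
```python
from h import *
im=cv2.imread('pics/d.png')[130:250,215:365]
cv2.imwrite('pics/d2.png',cv2.resize(im,None,fx=5,fy=5,interpolation=cv2.INTER_CUBIC))
c=calibration('wrist')
for z,l in [(46,[(142,255),(152,340),(243,325),(235,244)]),(88,[(180,292),(228,290)])]:
    P=np.array([atz(c,p,z)[:2] for p in l]);print(P.round(1),P.mean(0))
    d=np.diff(np.vstack([P,P[:1]]),axis=0);print([(round(float(np.hypot(*v)),1),round(float(np.degrees(np.arctan2(v[1],v[0]))),1)) for v in d])
```

```text
[[ 583.  -186.9]
 [ 604.9 -253. ]
 [ 528.4 -278.5]
 [ 505.2 -210.8]] [ 555.35552179 -232.30327148]
[(69.6, -71.6), (80.6, -161.6), (71.6, 108.9), (81.3, 17.1)]
[[ 575.1 -222.2]
 [ 541.6 -236.6]] [ 558.36424365 -229.38441112]
[(36.5, -156.7), (36.5, 23.3)]
```

View pics/d2.png

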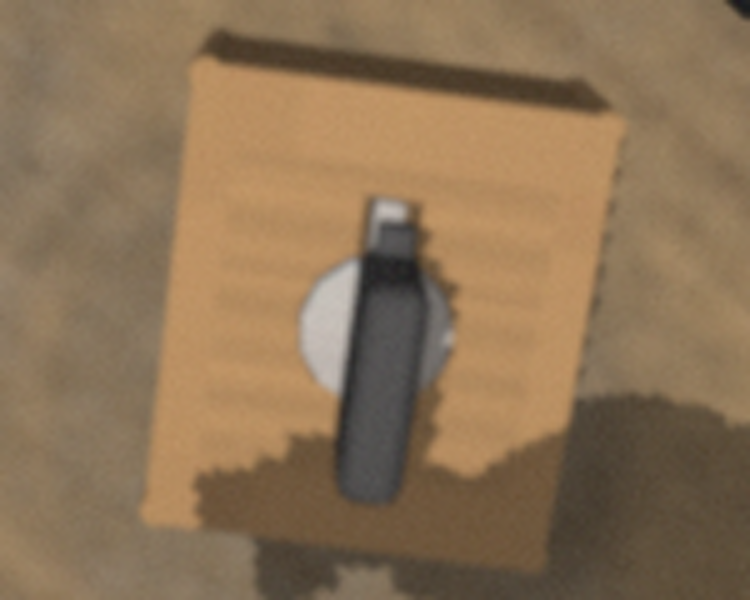

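Run:
```python
from h import *
c=calibration('wrist')
f=lambda x,y:(130+y/5-.4,215+x/5-.4)
P=np.array([atz(c,f(*p),46)[:2] for p in [(195,57),(625,122),(547,570),(143,520)]]);print(P.round(1),P.mean(0))
d=np.diff(np.vstack([P,P[:1]]),axis=0);print([(round(float(np.hypot(*v)),1),round(float(np.degrees(np.arctan2(v[1],v[0]))),1)) for v in d])
print('collar',atz(c,f(376,330),50))
a,b=[atz(c,f(*p),88)[:2] for p in [(395,275),(369,500)]];print('bow',(a+b)/2,a-b,np.degrees(np.arctan2(*(a-b)[::-1])))
print('slot end',atz(c,f(391,199),46))
```

```text
[[ 583.2 -185.6]
 [ 603.3 -253.5]
 [ 527.5 -278. ]
 [ 506.1 -209.6]] [ 555.03017162 -231.65890446]
[(70.8, -73.5), (79.7, -162.1), (71.6, 107.4), (80.8, 17.3)]
collar [ 555.24802944 -231.16065576   50.        ]
bow [ 556.26133266 -230.36560919] [32.6508299  11.40215155] 19.249955110435273
slot end [ 575.60724841 -224.32973177   46.        ]
```

Emit:
move_arm(plan=[[[-0.9,2.4,20,0],[-0.9,2.4,20,0],[-0.9,2.4,20,0],[-0.8,2.5,20,0],[0,0,13,3.7],[0,0,0,3.8],[0,0,0,0]]])

```text
clock: 4.13
tool_pos: [553.3, -232.3, 108.5]
ee_rot: [-0.001, 0.989, 0.151, -0.001]
ft_force: [1.0, 0.1, 0.6]
opening: 55.8
grip_force: 0.0
```

Run:
```python
from h import *
s=sense();print(s['clock'],s['tool_pos'],s['ft_force'],s['opening'])
Rm=R.from_quat(np.roll(s['ee_rot'],-1)).as_matrix();print('yaw',np.degrees(np.arctan2(Rm[1,0],Rm[0,0])))
im=camera('wrist');c=calibration('wrist')
for t,z in [('bow',73),('key',46),('stand_hole',46)]:
    for d in pinpoint(t,'wrist')[:2]: print(t,d['point'],atz(c,d['point'],z).round(1))
for z in (46,73,88): print('tool axis proj',z,proj(c,[*s['tool_pos'][:2],z]).round())
cv2.imwrite('pics/e.png',cv2.resize(im,None,fx=1.4,fy=1.4,interpolation=2))
```

```text
4.1333 [ 553.30970198 -232.33379876  108.54351045] [1.01757257 0.14192721 0.64509631] 55.764776609220895
yaw 17.353132327203973
bow [238.9, 266.9] [ 558.2 -224.4   73. ]
bow [323.1, 130.4] [ 485.6 -165.7   73. ]
key [222.5, 270.8] [ 558.1 -226.    46. ]
tool axis proj 46 [233. 279.]
tool axis proj 73 [251. 279.]
tool axis proj 88 [264. 279.]
```

View pics/e.png

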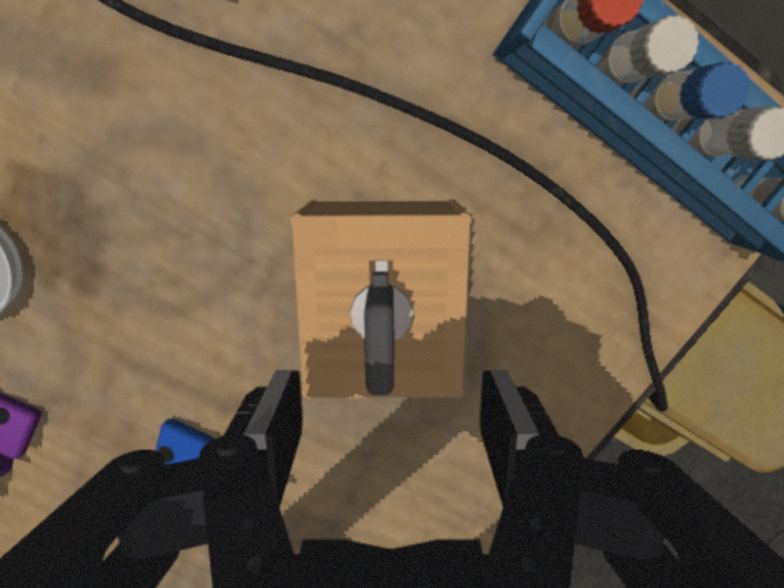

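Run:
```python
from h import *
s=sense();c=calibration('wrist');print(s['tool_pos'])
Rm=R.from_quat(np.roll(s['ee_rot'],-1)).as_matrix()
g=lambda n,p,z:print(n,(q:=atz(c,(p[1]/1.4-.15,p[0]/1.4-.15),z)).round(1),(Rm.T@(q-s['tool_pos'])).round(1))
g('collar',(382,314),50);g('slotend',(382,262),46)
g('bow',(380,287),88);g('bow',(379.5,390),88)
for p in [(291,214),(471,213),(465,397),(306,397)]: g('corner',p,46)
```

```text
[ 554.67031125 -233.00852138  111.3380369 ]
collar [ 559.1 -227.5   50. ] [ 5.8 -4.  61.3]
slotend [ 579.4 -221.2   46. ] [27.1 -3.9 65.4]
bow [ 581.1 -220.6   88. ] [28.9 -3.9 23.4]
bow [ 544.8 -231.7   88. ] [-9.1 -4.3 23.3]
corner [ 587.3 -180.6   46. ] [ 46.8 -40.3  65.3]
corner [ 609.4 -249.1   46. ] [47.3 31.7 65.4]
corner [ 531.2 -275.2   46. ] [-35.2  33.1  65.3]
corner [ 509.7 -207.1   46. ] [-35.2 -38.3  65.2]
```

Emit:
move_arm(plan=[[[3,-2,0,0],[3,-2,0,0],[0,0,12,0],[0,0,12,0],[0,0,12,0],[0,0,10,0],[0,0,0,0],[0,0,0,0]]])

```text
clock: 5.0
tool_pos: [557.6, -226.7, 62.4]
ee_rot: [-0.001, 0.988, 0.151, -0.001]
ft_force: [-0.6, 0.1, 0.4]
opening: 55.1
grip_force: 0.0
```

Run:
```python
from h import *
for i in range(3):
    s=sense();print(s['clock'],s['tool_pos'],s['ft_force'],s['opening']);im=camera('wrist')
cv2.imwrite('pics/f.png',cv2.resize(im[150:],None,fx=1.4,fy=1.4,interpolation=2))
```

```text
5.0 [ 557.62413361 -226.72808261   62.40183488] [-0.6070399   0.06736749  0.42582164] 55.14795271892438
5.05 [ 558.34815897 -227.13808235   63.62629248] [-0.26671817  0.57017414  0.27725255] 55.40996899114501
5.1 [ 558.83736474 -227.38702276   64.47846029] [ 0.49620396 -0.65490601  0.45510835] 55.45589973038649
```

View pics/f.png

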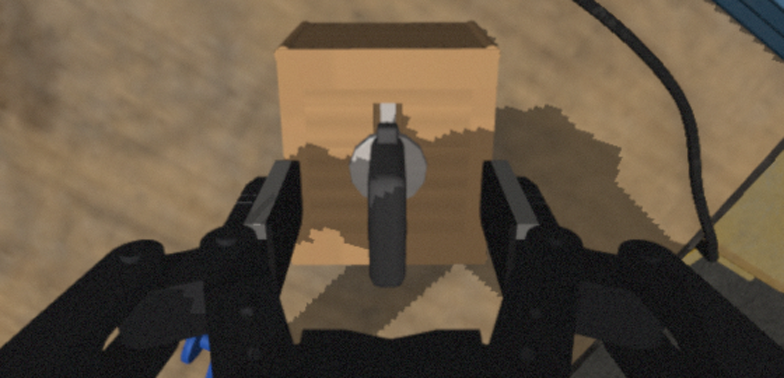

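The key is centred between the fingers to within 2 mm (bow at column 387, mid-jaw at 392) and the yaw matches, so I'll close on it.

Emit:
move_arm(plan=[[[0,0,0,0],[0,0,0,0],[0,0,0,0],[0,0,0,0],[0,0,0,0],[0,0,0,0],[0,0,0,0],[0,0,0,0]]], grip=-1, grip_force=45)

```text
clock: 5.82
tool_pos: [558.9, -227.3, 64.9]
ee_rot: [0.0, 0.988, 0.151, 0.0]
ft_force: [-0.3, 0.3, 2.8]
opening: 9.4
grip_force: 45.5
```

Emit:
move_arm(plan=[[[0,0,-3,0],[0,0,-8,0],[0,0,-13,0],[0,0,-18,0],[0,0,-24,0],[0,0,-24,0],[0,-10,-20,0],[0,-20,-10,0],[0,-30,0,0],[0,-35,0,0],[0,-35,0,0],[0,-35,0,0]]])

```text
clock: 6.82
tool_pos: [508.7, -68.6, 185.6]
ee_rot: [0.0, 0.989, 0.151, 0.001]
ft_force: [0.7, 0.4, -0.4]
opening: 9.3
grip_force: 45.2
```

Emit:
move_arm(plan=[[[0,-35,0,0],[0,-35,0,0],[0,-35,0,0],[0,-35,0,0],[0,-35,0,0],[0,-30,0,0],[2,-20,0,0],[3,-9,0,0],[0,0,0,0],[0,0,0,0]]])

```text
clock: 7.65
tool_pos: [444.4, 154.7, 184.8]
ee_rot: [0.001, 0.988, 0.152, 0.0]
ft_force: [-0.6, -0.7, -0.6]
opening: 9.3
grip_force: 45.1
```

Run:
```python
from h import *
for i in range(3):
    s=sense();print(s['clock'],s['tool_pos'],s['joints'][5],s['ft_force'],s['opening']);im=camera('wrist')
cv2.imwrite('pics/g0.png',im)
cv2.imwrite('pics/g.png',cv2.resize(im,None,fx=1.4,fy=1.4,interpolation=2))
c=calibration('wrist')
for t,z in [('keyhole',60),('lock',0)]:
    for d in pinpoint(t,'wrist')[:2]: print(t,d['point'],d['confidence'],atz(c,d['point'],z).round(1))
```

```text
7.65 [444.38857617 154.67338497 184.84925116] 1.481436360392016 [-0.56892681 -0.71941389 -0.56705991] 9.267726454025338
7.7 [444.4660155  154.17650169 184.63912857] 1.4815446290402454 [ 0.15791483  0.36473952 -0.86378015] 9.23021153351568
7.75 [444.47346581 153.89742986 184.48680617] 1.4817017893943538 [-0.16670987  0.1038374  -0.53087   ] 9.035151371018516
keyhole [139.5, 293.5] 0.92 [492.9 158.3  60. ]
lock [133.7, 295.8] 0.62 [492.7 153.5   0. ]
```

View pics/g.png

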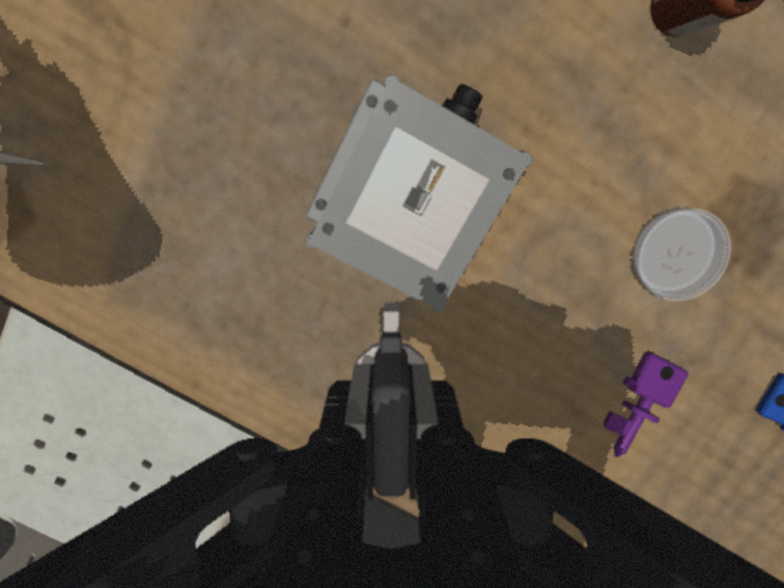

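The view shows the box top with the keyhole square at (201, 418) and its slot running to (165, 435), all in 1.4x-scaled pixels. The slot points up and to the right, so box yaw is about -9°. A full turn with this grasp would run past joint 6's range. I'll therefore insert with this grasp, then regrasp half-turned.

Run:
```python
from h import *
s=sense();c=calibration('wrist');print(s['tool_pos'])
Rm=R.from_quat(np.roll(s['ee_rot'],-1)).as_matrix()
def g(n,p,z):
    q=atz(c,(p[1]/1.4-.15,p[0]/1.4-.15),z);print(n,q.round(1),(Rm.T@(q-s['tool_pos'])).round(1));return q
P=[g('plate',p,60) for p in [(400,128),(489,180),(437,268),(346,225)]]
print('mean',np.mean(P,0))
for i in range(4):
    v=P[(i+1)%4]-P[i];print(np.hypot(*v[:2]),np.degrees(np.arctan2(v[1],v[0])))
a=g('sq',(418,201),60);b=g('slotend',(437,163),60)
print(np.degrees(np.arctan2(*(b-a)[:2][::-1])))
z=s['tool_pos'][2]
g('bit end top',(391,310),z-25.9);g('collar',(391,357),z-14.9)
```

```text
[444.39335761 153.95021843 184.25243049]
plate [522.6 173.9  60. ] [ 80.6   4.2 124.2]
plate [512.1 123.1  60. ] [ 55.5  49.6 124.3]
plate [460.6 133.4  60. ] [  9.3  24.4 124.3]
plate [468.3 186.   60. ] [ 32.4 -23.6 124.2]
mean [490.87374028 154.09065699  60.        ]
51.8260109087537 -101.63231934591634
52.56524428441277 168.70951318129946
53.21695838857859 81.66105354396743
55.63034600817629 -12.65144491654523
sq [491.2 154.2  60. ] [ 44.8  13.7 124.2]
slotend [512.1 151.   60. ] [ 63.8  22.9 124.2]
-8.631069695718786
bit end top [463.4 160.1 158.4] [19.9 -0.3 25.9]
collar [451.5 156.4 169.4] [ 7.5 -0.3 14.9]
```

Emit:
move_arm(plan=[[[1.2,-1.8,8,0],[1.2,-1.8,8,0],[1.2,-1.8,8,0],[1.2,-1.9,8,0],[0,0,2,7],[0,0,0,7],[0,0,0,7],[0,0,0,7],[0,0,0,0],[0,0,0,0],[0,0,0,0]]])

```text
clock: 8.82
tool_pos: [446.2, 163.5, 149.7]
ee_rot: [0.0, 0.996, -0.091, -0.0]
ft_force: [-0.3, -0.1, -0.9]
opening: 9.1
grip_force: 45.2
```

Run:
```python
from h import *
for i in range(2):
    im=camera('wrist')
s=sense();print(s['clock'],s['tool_pos'],s['joints'][5],s['ft_force'])
Rm=R.from_quat(np.roll(s['ee_rot'],-1)).as_matrix();print('yaw',np.degrees(np.arctan2(Rm[1,0],Rm[0,0])))
cv2.imwrite('pics/k0.png',im)
c=calibration('wrist')
for t,z in [('keyhole',60),('lock',0)]:
    for d in pinpoint(t,'wrist')[:2]: print(t,d['point'],d['confidence'],atz(c,d['point'],z).round(1))
r=proj(c,[491,154.2,60]);print(r)
r0,c0=130,280
r0=max(0,int(r[0])-60);c0=max(0,int(r[1])-80);print(r0,c0)
cv2.imwrite('pics/k.png',cv2.resize(im[r0:r0+120,c0:c0+160],None,fx=5,fy=5,interpolation=2))
```

```text
8.9167 [446.30157236 163.48466392 150.02734787] 1.985732934487935 [-0.07533044  0.35857471 -1.24837658]
yaw -10.491723543340617
keyhole [145.6, 277.0] 0.66 [493.2 156.2  60. ]
lock [135.7, 282.5] 0.56 [492.6 152.2   0. ]
[148.52288974 280.76854463]
88 200
```

View pics/k.png

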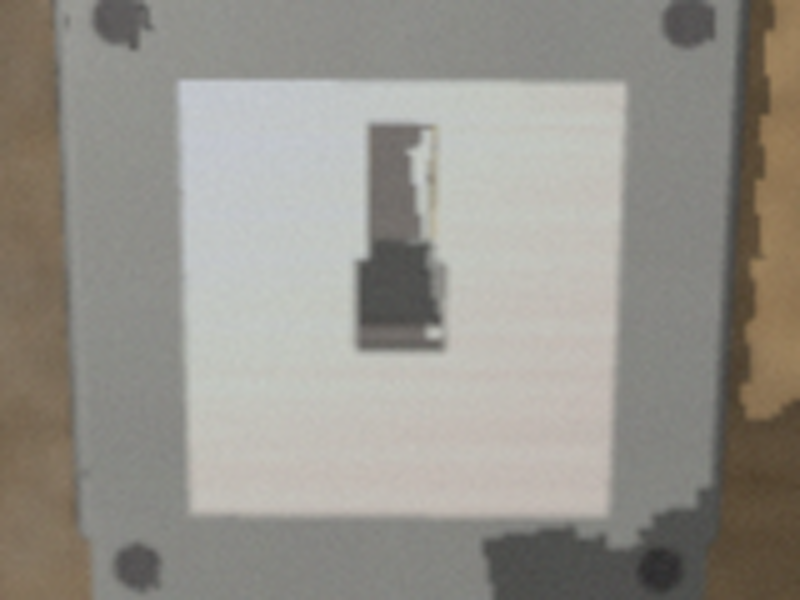

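The keyhole is sharp in the crop: square at columns 357–446 and rows 258–350, slot up to row 124, and no visible yaw error.

Run:
```python
from h import *
s=sense();c=calibration('wrist');print(s['tool_pos'])
Rm=R.from_quat(np.roll(s['ee_rot'],-1)).as_matrix()
def g(n,p):
    q=atz(c,(88+p[1]/5-.4,200+p[0]/5-.4),60);t=Rm.T@(q-s['tool_pos']);print(n,q.round(1),t.round(2));return t
P=[g('plate',p) for p in [(178,81),(626,81),(610,515),(190,514)]];print(np.mean(P,0))
for i in range(4):
    v=P[(i+1)%4]-P[i];print(np.hypot(*v[:2]).round(2),np.degrees(np.arctan2(v[1],v[0])).round(2))
Q=[g('sq',p) for p in [(357,259),(446,261),(446,350),(357,350)]];print(np.mean(Q,0))
g('slotL',(368,124));g('slotR',(438,124));g('slotL',(368,240))
```

```text
[446.40163605 163.48875132 150.24162532]
plate [522.7 176.4  60. ] [ 72.64 -26.66  90.25]
plate [512.8 123.   60. ] [72.71 27.62 90.25]
plate [459.5 133.   60. ] [18.47 27.58 90.24]
plate [469.6 186.6  60. ] [ 18.54 -26.92  90.24]
[45.58929145  0.40540661 90.24426019]
54.28 89.93
54.24 -179.96
54.5 -89.92
54.1 0.27
sq [497.7 159.1  60. ] [51.27 -5.08 90.24]
sq [495.5 148.3  60. ] [51.03  6.   90.24]
sq [484.5 150.2  60. ] [39.91  6.1  90.24]
sq [486.6 161.2  60. ] [39.9  -5.14 90.24]
[45.52607302  0.46929633 90.24425742]
slotL [513.5 154.7  60. ] [67.57 -3.66 90.25]
slotR [512.  146.3  60. ] [67.58  4.87 90.25]
slotL [499.8 157.3  60. ] [53.6  -3.7  90.24]
```

Emit:
move_arm(plan=[[[10,0.2,0,0],[12,0.2,0,0],[12,0.1,0,0],[11.6,0.1,0,0],[0,0,8,0],[0,0,10,0],[0,0,10,0],[0,0,5,0],[0,0,2,0],[0,0,0,0],[0,0,0,0],[0,0,0,0]]])

```text
clock: 10.02
tool_pos: [491.3, 154.6, 115.9]
ee_rot: [-0.0, 0.996, -0.092, 0.001]
ft_force: [-0.3, -0.3, -0.6]
opening: 9.6
grip_force: 45.2
```

Emit:
move_arm(plan=[[[0,0,1.5,0],[0,0,1.5,0],[0,0,1.5,0],[0,0,1.5,0],[0,0,0,0]]])

```text
clock: 10.43
tool_pos: [490.9, 154.4, 108.9]
ee_rot: [0.0, 0.996, -0.092, -0.0]
ft_force: [-0.4, -0.8, -1.6]
opening: 9.5
grip_force: 45.2
```

Emit:
move_arm(plan=[[[0,0,2,0],[0,0,2,0],[0,0,2,0],[0,0,2,0],[0,0,0,0]]])

```text
clock: 10.85
tool_pos: [490.7, 154.4, 100.6]
ee_rot: [0.0, 0.996, -0.092, -0.001]
ft_force: [0.2, 0.4, -1.5]
opening: 9.5
grip_force: 45.2
```

Emit:
move_arm(plan=[[[0,0,1.5,0],[0,0,1.5,0],[0,0,1.5,0],[0,0,1.5,0],[0,0,0,0]]])

```text
clock: 11.27
tool_pos: [490.9, 154.4, 94.9]
ee_rot: [0.0, 0.996, -0.092, -0.0]
ft_force: [0.4, 0.8, -1.1]
opening: 9.4
grip_force: 45.2
```

Emit:
move_arm(plan=[[[0,0,1.5,0],[0,0,1.5,0],[0,0,1.5,0],[0,0,1.5,0],[0,0,1.5,0],[0,0,0,0]]])

```text
clock: 11.77
tool_pos: [490.9, 154.4, 87.3]
ee_rot: [0.0, 0.996, -0.092, -0.0]
ft_force: [0.7, 0.4, -0.4]
opening: 9.3
grip_force: 45.2
```

Emit:
move_arm(plan=[[[0,0,1.5,0],[0,0,1.5,0],[0,0,1.5,0],[0,0,1.5,0],[0,0,0,0],[0,0,0,0]]])

```text
clock: 12.27
tool_pos: [491.0, 154.4, 81.6]
ee_rot: [0.0, 0.996, -0.092, -0.0]
ft_force: [0.6, -0.6, -1.4]
opening: 9.5
grip_force: 45.2
```

Emit:
move_arm(plan=[[[0,0,0.7,0],[0,0,0.7,0],[0,0,0.7,0],[0,0,0,0],[0,0,0,0]]])

```text
clock: 12.68
tool_pos: [491.1, 154.5, 79.7]
ee_rot: [0.0, 0.996, -0.092, -0.0]
ft_force: [-0.1, 0.1, -0.4]
opening: 9.4
grip_force: 45.2
```

Emit:
move_arm(plan=[[[0,0,0.5,0],[0,0,0.5,0],[0,0,0,0],[0,0,0,0]]])

```text
clock: 13.02
tool_pos: [491.2, 154.5, 78.9]
ee_rot: [0.0, 0.996, -0.092, 0.0]
ft_force: [0.4, -0.1, -0.5]
opening: 9.1
grip_force: 45.2
```

Emit:
move_arm(plan=[[[0,0,0.4,0],[0,0,0.4,0],[0,0,0,0],[0,0,0,0]]])

```text
clock: 13.35
tool_pos: [491.2, 154.5, 78.8]
ee_rot: [-0.0, 0.996, -0.092, 0.0]
ft_force: [-2.6, 0.9, 5.1]
opening: 9.0
grip_force: 46.1
```

The key is seated, with 5 N felt. Next I'll release, rise, half-turn and regrasp.

Emit:
move_arm(plan=[[[0,0,-0.4,0],[0,0,0,0],[0,0,0,0],[0,0,0,0],[0,0,-8,0],[0,0,-12,0],[0,0,-12,0],[0,0,-10,0],[0,0,0,-7],[0,0,0,-7],[0,0,0,-7],[0,0,0,-7]]], grip=-0.2)

```text
clock: 14.35
tool_pos: [491.8, 154.6, 122.1]
ee_rot: [-0.0, 0.988, 0.154, 0.001]
ft_force: [-0.4, 0.3, 0.1]
opening: 34.0
grip_force: 0.0
```

Emit:
move_arm(plan=[[[0,0,0,-7],[0,0,0,-7],[0,0,0,-7],[0,0,0,-7],[0,0,0,-7],[0,0,0,-7],[0,0,0,-7],[0,0,0,-7],[0,0,0,-7],[0,0,0,-7],[0,0,0,-7],[0,0,0,-7]]])

```text
clock: 15.35
tool_pos: [491.7, 154.6, 121.9]
ee_rot: [0.001, 0.631, 0.776, 0.001]
ft_force: [-0.1, 0.1, 0.1]
opening: 34.2
grip_force: 0.0
```

Emit:
move_arm(plan=[[[0,0,0,-7],[0,0,0,-7],[0,0,0,-7],[0,0,0,-7],[0,0,0,-7],[0,0,0,-7],[0,0,0,-7],[0,0,0,-7],[0,0,0,-7],[0,0,0,-5],[0,0,0,0],[0,0,0,0]]])

```text
clock: 16.35
tool_pos: [491.6, 154.6, 121.5]
ee_rot: [0.001, 0.093, 0.996, 0.0]
ft_force: [0.0, -0.2, 0.6]
opening: 34.2
grip_force: 0.0
```

Run:
```python
from h import *
camera('wrist');im=camera('wrist')
s=sense();print(s['clock'],s['tool_pos'],s['joints'],s['opening'],s['ft_force'])
Rm=R.from_quat(np.roll(s['ee_rot'],-1)).as_matrix();print('yaw',np.degrees(np.arctan2(Rm[1,0],Rm[0,0])))
c=calibration('wrist')
for t,z in [('bow',87),('key',60),('keyhole',60)]:
    for d in pinpoint(t,'wrist')[:2]: q=atz(c,d['point'],z);print(t,d['point'],d['confidence'],q.round(1),(Rm.T@(q-s['tool_pos'])).round(1))
cv2.imwrite('pics/m.png',cv2.resize(im,None,fx=1.4,fy=1.4,interpolation=2))
```

```text
16.45 [491.39827163 154.53457556 121.0255308 ] [ 1.94643878e-01  6.35890925e-02  1.63353256e+00 -9.04237662e-05
  1.44337833e+00 -1.18957309e+00] 34.152679695182755 [ 0.23665319 -0.31020467 -0.30226764]
yaw 169.31043626767206
bow [252.0, 278.9] 0.97 [490.3 155.   87. ] [ 1.2  0.3 34. ]
key [234.5, 275.6] 0.87 [490.9 152.9  60. ] [ 0.3 -1.7 61. ]
```

View pics/m.png

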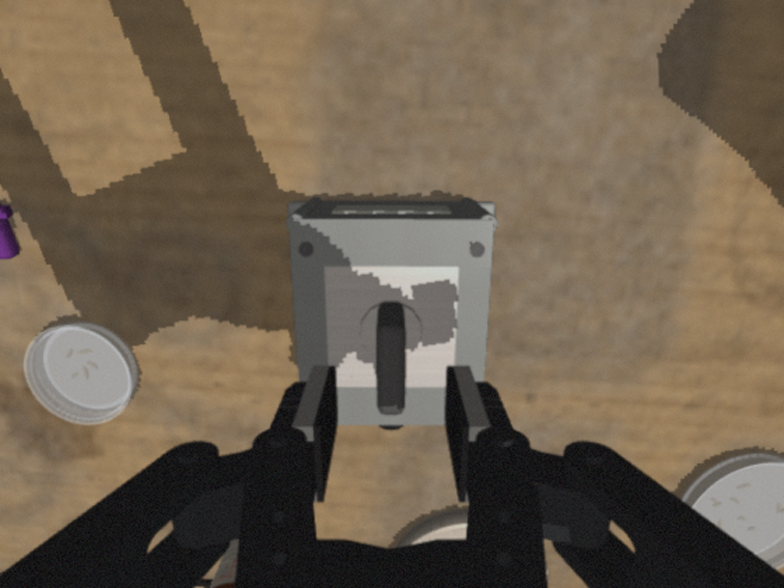

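The jaws, now half-turned, straddle the bow symmetrically (bow at column 391, jaw centre at 392). I'll lower and close.

Emit:
move_arm(plan=[[[0,0,8,0],[0,0,12,0],[0,0,12,0],[0,0,7,0],[0,0,2.5,0],[0,0,0,0],[0,0,0,0]]])

```text
clock: 17.18
tool_pos: [491.0, 154.5, 78.5]
ee_rot: [-0.0, 0.092, 0.996, -0.0]
ft_force: [-0.3, 0.7, -0.1]
opening: 34.1
grip_force: 0.0
```

Emit:
move_arm(plan=[[[0,0,0,0],[0,0,0,0],[0,0,0,0],[0,0,0,0],[0,0,0,0],[0,0,0,0]]], grip=-1, grip_force=60)

```text
clock: 17.68
tool_pos: [491.8, 154.6, 79.7]
ee_rot: [0.001, 0.092, 0.996, 0.0]
ft_force: [1.7, 1.0, 3.5]
opening: 9.2
grip_force: 59.1
```

Run:
```python
from h import *
s=sense();print(s['clock'],s['tool_pos'],s['joints'][5],s['opening'],s['ft_force'],s['ft_torque'])
```

```text
17.6833 [491.75300402 154.57972838  79.66441061] -1.1913375923592555 9.169197371848519 [1.68994162 1.02096127 3.48017604] [ 0.01119015 -0.02246337 -0.02415969]
```

Emit:
move_arm(plan=[[[0,0,0,2],[0,0,0,3],[0,0,0,3],[0,0,0,3],[0,0,0,3],[0,0,0,3],[0,0,0,3],[0,0,0,2],[0,0,0,0],[0,0,0,0]]])

```text
clock: 18.52
tool_pos: [492.0, 154.9, 79.6]
ee_rot: [0.001, 0.28, 0.96, 0.001]
ft_force: [1.8, 2.0, 3.3]
opening: 9.0
grip_force: 59.3
```

```bash
cat > t.py <<'E'
from h import *
s=sense();Rm=R.from_quat(np.roll(s['ee_rot'],-1)).as_matrix()
print(s['clock'],s['tool_pos'].round(1) if hasattr(s['tool_pos'],'round') else s['tool_pos'],'yaw',round(np.degrees(np.arctan2(Rm[1,0],Rm[0,0])),2),np.round(s['ft_force'],1),np.round(s['ft_torque'],3),round(s['opening'],1))
E
python3 t.py
```

```text
18.5167 [492.  154.9  79.6] yaw 147.46 [1.8 2.  3.3] [ 0.232 -0.326  0.013] 9.0
```

Emit:
move_arm(plan=[[[0,0,0,2],[0,0,0,2],[0,0,0,1],[0,0,0,0],[0,0,0,0]]])

```text
clock: 18.93
tool_pos: [492.0, 154.8, 79.7]
ee_rot: [0.001, 0.322, 0.947, 0.001]
ft_force: [2.6, 0.3, 5.8]
opening: 9.0
grip_force: 59.6
```

```bash
python3 t.py
```

```text
18.9333 [492.  154.8  79.7] yaw 142.47 [2.6 0.3 5.8] [ 0.217 -0.411  0.034] 9.0
```

Emit:
move_arm(plan=[[[0,0,0,2],[0,0,0,1],[0,0,0,0],[0,0,0,0]]])

```text
clock: 19.27
tool_pos: [492.0, 154.7, 79.6]
ee_rot: [0.001, 0.346, 0.938, 0.001]
ft_force: [1.2, 1.6, 6.1]
opening: 9.1
grip_force: 59.7
```

```bash
python3 t.py
```

```text
19.2667 [492.  154.7  79.6] yaw 139.46 [1.2 1.6 6.1] [ 0.286 -0.307  0.053] 9.1
```

Emit:
move_arm(plan=[[[0,0,-0.5,2],[0,0,0,1],[0,0,0,0],[0,0,0,0]]])

```text
clock: 19.6
tool_pos: [491.7, 154.5, 79.6]
ee_rot: [0.001, 0.371, 0.929, 0.0]
ft_force: [4.1, 1.9, 4.5]
opening: 9.4
grip_force: 59.5
```

```bash
python3 t.py
```

```text
19.6 [491.7 154.5  79.6] yaw 136.46 [4.1 1.9 4.5] [ 0.227 -0.532  0.006] 9.4
```

Emit:
move_arm(plan=[[[0,0,0,2],[0,0,0,1],[0,0,0,0],[0,0,0,0]]])

```text
clock: 19.93
tool_pos: [491.5, 154.4, 79.6]
ee_rot: [0.001, 0.395, 0.919, 0.0]
ft_force: [3.4, 1.6, 4.8]
opening: 8.9
grip_force: 59.6
```

```bash
python3 t.py
```

```text
19.9333 [491.5 154.4  79.6] yaw 133.45 [3.4 1.6 4.8] [ 0.11  -0.595 -0.053] 8.9
```

```bash
cat > t.py <<'E'
from h import *
S=[]
for i in range(4):
    S.append(sense()); camera('side')
s=S[-1];Rm=R.from_quat(np.roll(s['ee_rot'],-1)).as_matrix()
m=lambda k:np.mean([x[k] for x in S],0)
f=m('ft_force');print(round(s['clock'],2),m('tool_pos').round(1),'yaw',round(np.degrees(np.arctan2(Rm[1,0],Rm[0,0])),2),'F',f.round(1),'tool',(Rm.T@f).round(1),'T',m('ft_torque').round(3),'sd',np.std([x['ft_torque'][2] for x in S]).round(3),m('tau')[5].round(3))
E
python3 t.py
```

```text
20.08 [491.5 154.4  79.6] yaw 133.45 F [3.4 0.6 5.2] tool [-1.8  2.9 -5.2] T [ 0.169 -0.588 -0.005] sd 0.04 -0.004
```

Emit:
move_arm(plan=[[[0,0,0,2],[0,0,0,1],[0,0,0,0]]])

```text
clock: 20.38
tool_pos: [491.4, 154.4, 79.7]
ee_rot: [0.0, 0.419, 0.908, 0.0]
ft_force: [3.1, 0.3, 6.1]
opening: 8.8
grip_force: 59.7
```

```bash
python3 t.py
```

```text
20.53 [491.4 154.4  79.6] yaw 130.46 F [2.6 0.7 5.6] tool [-1.2  2.5 -5.6] T [ 0.11  -0.497 -0.029] sd 0.019 0.024
```

Emit:
move_arm(plan=[[[0,0,-0.5,2],[0,0,0,2],[0,0,0,0],[0,0,0,0]]])

```text
clock: 20.92
tool_pos: [491.0, 154.3, 79.7]
ee_rot: [-0.0, 0.45, 0.893, -0.0]
ft_force: [3.3, 0.6, 4.2]
opening: 9.3
grip_force: 59.5
```

```bash
python3 t.py
```

```text
21.07 [491.  154.2  79.6] yaw 126.45 F [3.2 0.3 3.9] tool [-1.6  2.8 -3.9] T [ 0.003 -0.505  0.003] sd 0.011 -0.001
```

Emit:
move_arm(plan=[[[0,0,0,1.5],[0,0,0,1.5],[0,0,0,0]]])

```text
clock: 21.37
tool_pos: [490.9, 154.3, 79.7]
ee_rot: [-0.0, 0.474, 0.881, -0.0]
ft_force: [2.5, 0.3, 4.1]
opening: 9.1
grip_force: 59.4
```

```bash
python3 t.py
```

```text
21.52 [490.9 154.3  79.7] yaw 123.45 F [ 2.5 -0.5  3.7] tool [-1.8  1.8 -3.7] T [-0.09  -0.445  0.   ] sd 0.037 0.057
```

Emit:
move_arm(plan=[[[0,0,0,1.5],[0,0,0,1.5],[0,0,0,0]]])

```text
clock: 21.82
tool_pos: [491.5, 154.6, 79.7]
ee_rot: [0.0, 0.497, 0.868, 0.0]
ft_force: [3.9, 0.1, 1.4]
opening: 9.4
grip_force: 59.1
```

```bash
python3 t.py
```

```text
21.97 [491.5 154.6  79.7] yaw 120.46 F [4.6 0.3 1.2] tool [-2.   4.1 -1.2] T [ 0.074 -0.864  0.085] sd 0.029 0.119
```

Emit:
move_arm(plan=[[[0,0,0,1.5],[0,0,0,1.5],[0,0,0,0]]])

```text
clock: 22.27
tool_pos: [491.9, 154.7, 79.7]
ee_rot: [0.001, 0.52, 0.854, 0.001]
ft_force: [6.1, 0.9, 0.3]
opening: 9.0
grip_force: 58.8
```

```bash
python3 t.py
```

```text
22.42 [491.9 154.7  79.7] yaw 117.45 F [ 6.2  1.1 -0.1] tool [-1.9  6.1  0.1] T [ 0.178 -1.229  0.095] sd 0.033 0.164
```

Emit:
move_arm(plan=[[[0,0,0,1],[0,0,0,1],[0,0,0,0]]])

```text
clock: 22.72
tool_pos: [492.2, 154.8, 79.7]
ee_rot: [0.001, 0.534, 0.845, 0.001]
ft_force: [7.5, 1.5, -0.5]
opening: 9.2
grip_force: 58.7
```

```bash
python3 t.py
```

```text
22.87 [492.3 154.8  79.7] yaw 115.45 F [ 7.   1.6 -0.6] tool [-1.6  7.   0.6] T [ 0.23  -1.377  0.156] sd 0.048 0.169
```

Emit:
move_arm(plan=[[[0,0,0,1],[0,0,0,0.5],[0,0,0,0]]])

```text
clock: 23.17
tool_pos: [492.5, 154.8, 79.7]
ee_rot: [0.001, 0.545, 0.838, 0.001]
ft_force: [7.0, 0.8, -0.8]
opening: 9.4
grip_force: 58.7
```

```bash
python3 t.py
```

```text
23.32 [492.5 154.8  79.7] yaw 113.95 F [ 7.3  1.4 -1. ] tool [-1.7  7.3  1.1] T [ 0.266 -1.449  0.126] sd 0.02 0.171
```

Emit:
move_arm(plan=[[[0,0,0,1],[0,0,0,0.5],[0,0,0,0]]])

```text
clock: 23.62
tool_pos: [492.7, 154.9, 79.7]
ee_rot: [0.001, 0.556, 0.831, 0.002]
ft_force: [8.5, 0.9, -1.6]
opening: 9.2
grip_force: 58.7
```

```bash
python3 t.py
```

```text
23.77 [492.7 154.9  79.8] yaw 112.46 F [ 8.   1.5 -1.8] tool [-1.6  8.   1.8] T [ 0.271 -1.585  0.174] sd 0.005 0.181
```

Emit:
move_arm(plan=[[[0,0,0,1],[0,0,0,0.5],[0,0,0,0]]])

```text
clock: 24.07
tool_pos: [492.8, 154.9, 79.7]
ee_rot: [0.001, 0.567, 0.824, 0.002]
ft_force: [7.4, -1.0, -1.8]
opening: 9.3
grip_force: 58.6
```

```bash
python3 t.py
```

```text
24.22 [492.8 154.9  79.8] yaw 110.96 F [ 8.5  1.  -1.9] tool [-2.2  8.3  1.9] T [ 0.295 -1.606  0.221] sd 0.023 0.208
```

Emit:
move_arm(plan=[[[0,0,0,1],[0,0,0,0.5],[0,0,0,0],[0,0,0,0]]])

```text
clock: 24.6
tool_pos: [492.9, 154.9, 79.8]
ee_rot: [0.001, 0.577, 0.816, 0.002]
ft_force: [8.8, 1.1, -1.1]
opening: 8.7
grip_force: 58.7
```

```bash
python3 t.py
```

```text
24.75 [492.9 154.9  79.8] yaw 109.46 F [ 9.   1.4 -1.7] tool [-1.7  9.   1.7] T [ 0.306 -1.652  0.213] sd 0.011 0.212
```

Emit:
move_arm(plan=[[[0,0,0,1],[0,0,0,1],[0,0,0,0],[0,0,0,0]]])

```text
clock: 25.13
tool_pos: [492.9, 155.1, 79.8]
ee_rot: [0.001, 0.592, 0.806, 0.002]
ft_force: [8.7, 1.8, -2.3]
opening: 9.2
grip_force: 58.7
```

```bash
python3 t.py
```

```text
25.28 [492.9 155.1  79.8] yaw 107.47 F [ 8.8  1.9 -1.8] tool [-0.9  8.9  1.8] T [ 0.386 -1.667  0.241] sd 0.032 0.229
```

Emit:
move_arm(plan=[[[0,0,0,1],[0,0,0,1],[0,0,0,0],[0,0,0,0]]])

```text
clock: 25.67
tool_pos: [493.1, 155.2, 79.8]
ee_rot: [0.002, 0.605, 0.796, 0.002]
ft_force: [9.2, 1.7, -2.5]
opening: 9.3
grip_force: 58.7
```

```bash
python3 t.py
```

```text
25.82 [493.1 155.2  79.8] yaw 105.48 F [ 9.4  1.9 -2.5] tool [-0.7  9.5  2.6] T [ 0.471 -1.744  0.298] sd 0.017 0.301
```

The torque is now climbing steeply (0.30 N m), so the key is at its end stop. I'll turn it back home.

Emit:
move_arm(plan=[[[0,0,0,-3],[0,0,0,-5.5],[0,0,0,-5.5],[0,0,0,-5.5],[0,0,0,-5.5],[0,0,0,-5.5],[0,0,0,-5.5],[0,0,0,-5.5],[0,0,0,-5.5],[0,0,0,-5],[0,0,0,0],[0,0,0,0]]])

```text
clock: 26.87
tool_pos: [490.3, 153.9, 79.7]
ee_rot: [-0.001, 0.197, 0.98, -0.001]
ft_force: [-0.7, -2.8, 4.0]
opening: 9.0
grip_force: 59.8
```

```bash
python3 t.py
```

```text
27.02 [490.3 153.9  79.7] yaw 157.33 F [-0.2 -3.   4.6] tool [-1.  -2.9 -4.5] T [-0.513 -0.013  0.007] sd 0.035 0.008
```

Emit:
move_arm(plan=[[[0,0,0,-3],[0,0,0,-3],[0,0,0,-3],[0,0,0,-2],[0,0,0,0],[0,0,0,0]]])

```text
clock: 27.57
tool_pos: [490.6, 154.1, 79.6]
ee_rot: [-0.001, 0.102, 0.995, -0.0]
ft_force: [-0.2, -3.3, 4.2]
opening: 9.2
grip_force: 59.8
```

```bash
python3 t.py
```

```text
27.72 [490.6 154.1  79.6] yaw 168.36 F [-0.7 -3.   4.7] tool [ 0.1 -3.  -4.7] T [-0.583  0.081  0.004] sd 0.042 -0.004
```

Emit:
move_arm(plan=[[[0,0,0,-1],[0,0,-1,0],[0,0,-1.5,0],[0,0,-1.5,0],[0,0,-1.5,0],[0,0,0,0],[0,0,0,0]]])

```text
clock: 28.35
tool_pos: [490.7, 155.0, 85.2]
ee_rot: [-0.0, 0.092, 0.996, 0.0]
ft_force: [0.5, 0.3, -1.3]
opening: 8.8
grip_force: 59.0
```

```bash
python3 t.py
```

```text
28.5 [490.8 154.8  85.2] yaw 169.42 F [ 0.1  0.2 -1.3] tool [-0.1  0.3  1.3] T [-0.002  0.003 -0.025] sd 0.03 0.001
```

Emit:
move_arm(plan=[[[0,0,-4,0],[0,0,-8,0],[0,0,-12,0],[0,0,-16,0],[0,0,-20,0],[0,0,-20,0],[0,0,-14,0],[0,0,-6,0],[-6,-16,0,0],[-10,-26,0,0],[-12,-32,0,0],[-12,-32,0,0]]])

```text
clock: 29.55
tool_pos: [510.8, 42.3, 185.8]
ee_rot: [0.0, 0.091, 0.996, 0.0]
ft_force: [0.8, -0.2, -1.3]
opening: 9.3
grip_force: 59.1
```

Emit:
move_arm(plan=[[[-12,-32,0,0],[-12,-32,0,0],[-12,-32,0,0],[-12,-32,0,0],[-12,-32,0,0],[-12,-32,0,0],[-10,-26,0,0],[-10,-26,0,0],[-4,-10,0,0],[0,0,0,0],[0,0,0,0]]])

```text
clock: 30.47
tool_pos: [558.4, -224.0, 185.1]
ee_rot: [-0.0, 0.093, 0.996, 0.001]
ft_force: [0.1, -0.4, -0.8]
opening: 9.1
grip_force: 59.1
```

Emit:
move_arm(plan=[[[0,0,0,-5.6],[0,0,0,-5.6],[0,0,0,-5.6],[0,0,0,-5.6],[0,0,0,-5.6],[0,0,0,0],[0,0,0,0],[0,0,0,0]]])

```text
clock: 31.13
tool_pos: [558.7, -223.2, 185.6]
ee_rot: [0.0, -0.151, 0.989, 0.0]
ft_force: [0.3, 0.6, -1.2]
opening: 9.1
grip_force: 59.0
```

```bash
python3 t.py; python3 -c "
from h import *
print(sense()['joints'])
camera('scene')
s=sense();c=calibration('wrist');im=camera('wrist');cv2.imwrite('pics/n0.png',im)
Rm=R.from_quat(np.roll(s['ee_rot'],-1)).as_matrix()
for d in pinpoint('stand_hole','wrist')[:2]: q=atz(c,d['point'],46);print(d['point'],d['confidence'],q.round(1),(Rm.T@(q-s['tool_pos'])).round(1))
"
```

```text
31.28 [ 558.7 -223.6  185.5] yaw -162.62 F [-0.2 -0.1 -0.7] tool [ 0.2 -0.   0.7] T [-0.004 -0.015 -0.021] sd 0.022 0.01
[-4.75681340e-01  2.18172124e-01  1.32884864e+00  3.33034463e-05
  1.59456250e+00 -2.34988317e+00]
[196.9, 275.9] 0.8 [ 557.8 -226.6   46. ] [  1.4  -2.  139.3]
```

Emit:
move_arm(plan=[[[0.5,-1.8,8,0],[0.5,-1.8,15,0],[0,0,20,0],[0,0,20,0],[0,0,13,0],[0,0,6,0],[0,0,0,0],[0,0,0,0],[0,0,0,0]]])

```text
clock: 32.23
tool_pos: [559.6, -228.6, 104.9]
ee_rot: [0.001, -0.151, 0.988, -0.001]
ft_force: [-0.8, 0.5, -0.9]
opening: 8.8
grip_force: 59.0
```

```bash
python3 t.py
```

```text
32.38 [ 559.6 -228.6  105. ] yaw -162.58 F [-0.   0.1 -0.7] tool [0.  0.1 0.7] T [-0.013  0.008 -0.007] sd 0.034 0.0
```

Emit:
move_arm(plan=[[[0.3,1.3,0,0],[0,0,2,0],[0,0,2,0],[0,0,1.5,0],[0,0,1.5,0],[0,0,1.5,0],[0,0,1.5,0],[0,0,0,0],[0,0,0,0]]])

```text
clock: 33.18
tool_pos: [558.0, -227.0, 93.1]
ee_rot: [-0.0, -0.151, 0.988, 0.0]
ft_force: [0.1, -0.7, -1.0]
opening: 9.1
grip_force: 59.0
```

```bash
python3 t.py
```

```text
33.33 [ 558.1 -227.    93.3] yaw -162.59 F [-0.2 -0.5 -1. ] tool [ 0.3 -0.5  1. ] T [ 0.011  0.009 -0.009] sd 0.046 0.0
```

Emit:
move_arm(plan=[[[-0.4,-0.3,1,0],[0,0,2,0],[0,0,2,0],[0,0,2,0],[0,0,1.5,0],[0,0,1.5,0],[0,0,1.5,0],[0,0,0,0],[0,0,0,0]]])

```text
clock: 34.13
tool_pos: [558.5, -227.1, 81.7]
ee_rot: [-0.0, -0.151, 0.988, 0.0]
ft_force: [0.2, 0.2, -0.4]
opening: 9.3
grip_force: 59.0
```

```bash
python3 t.py
```

```text
34.28 [ 558.6 -227.2   81.9] yaw -162.59 F [ 0.2  0.1 -0.5] tool [-0.2  0.1  0.5] T [0.029 0.016 0.035] sd 0.032 -0.0
```

Nothing is resisting. I'll go down another 14 mm, then feel for the seat.

Emit:
move_arm(plan=[[[0,0,2,0],[0,0,2,0],[0,0,2,0],[0,0,2,0],[0,0,2,0],[0,0,2,0],[0,0,2,0],[0,0,0,0],[0,0,0,0]]])

```text
clock: 35.08
tool_pos: [558.5, -227.1, 67.6]
ee_rot: [-0.0, -0.151, 0.988, 0.0]
ft_force: [-0.6, 0.5, -0.7]
opening: 9.2
grip_force: 59.0
```

Emit:
move_arm(plan=[[[0,0,0.7,0],[0,0,0.7,0],[0,0,0.5,0],[0,0,0,0],[0,0,0,0]]])

```text
clock: 35.5
tool_pos: [558.6, -227.1, 65.9]
ee_rot: [0.0, -0.151, 0.988, -0.0]
ft_force: [0.2, 0.9, -1.7]
opening: 9.1
grip_force: 59.0
```

```bash
python3 t.py
```

```text
35.65 [ 558.6 -227.2   66. ] yaw -162.59 F [ 0.2  0.2 -1.1] tool [-0.3  0.1  1.1] T [-0.005  0.018 -0.003] sd 0.02 0.0
```

Emit:
move_arm(plan=[[[0,0,0.5,0],[0,0,0.4,0],[0,0,0,0],[0,0,0,0]]])

```text
clock: 36.03
tool_pos: [558.7, -227.2, 65.7]
ee_rot: [0.0, -0.151, 0.988, -0.0]
ft_force: [-1.8, 0.7, 3.0]
opening: 9.0
grip_force: 59.6
```

```bash
python3 t.py
```

```text
36.18 [ 558.7 -227.2   65.7] yaw -162.59 F [-1.5  1.   3.5] tool [ 1.2  1.4 -3.5] T [0.136 0.255 0.006] sd 0.019 0.005
```

The key is seated at 65.7, as predicted. I'll open and rise clear.

Emit:
move_arm(plan=[[[0,0,0,0],[0,0,0,0],[0,0,0,0],[0,0,0,0],[0,0,-6,0],[0,0,-14,0],[0,0,-20,0],[0,0,-25,0],[0,0,-25,0],[0,0,-20,0],[0,0,0,0],[0,0,0,0]]], grip=-0.2)

```text
clock: 37.23
tool_pos: [559.4, -227.6, 177.1]
ee_rot: [0.002, -0.151, 0.988, -0.001]
ft_force: [-0.2, 0.3, -0.6]
opening: 34.1
grip_force: 0.0
```

Run:
```python
from h import *
for i in range(4): camera('wrist')
camera('side')
s=sense();print(s['clock'],s['tool_pos'],s['qvel'],s['opening'])
for n in ['wrist','side']:
    c=calibration(n)
    for t,z in [('bow',73),('key',46),('stand_hole',46)]:
        for d in pinpoint(t,n)[:3]: print(n,t,d['point'],round(d['confidence'],2),atz(c,d['point'],z).round(1))
    m=[(np.argwhere(d['pixels']).min(0),np.argwhere(d['pixels']).max(0)) for d in outline_of('key',n)[:3]];print(m)
```

```text
37.4833 [ 557.74849638 -226.70216701  172.93860998] [ 0.00127932 -0.00021807 -0.00615956 -0.0003923   0.00086114  0.00049287] 34.155082634103955
wrist bow [95.6, 535.5] 0.75 [431.5 -92.9  73. ]
wrist bow [71.8, 422.2] 0.62 [ 441.8 -169.1   73. ]
wrist bow [212.5, 274.2] 0.56 [ 557.1 -229.6   73. ]
wrist key [57.8, 393.4] 0.94 [ 434.8 -182.5   46. ]
wrist key [204.7, 273.3] 0.72 [ 559.7 -229.8   46. ]
wrist stand_hole [202.8, 278.4] 0.64 [ 557.1 -226.6   46. ]
wrist stand_hole [201.3, 275.7] 0.35 [ 556.6 -228.9   46. ]
[(array([ 62, 509]), array([124, 559])), (array([188, 260]), array([245, 294])), (array([ 24, 354]), array([100, 444]))]
side bow [267.5, 332.0] 0.83 [ 558.3 -221.1   73. ]
side bow [285.7, 254.5] 0.64 [ 415.7 -229.7   73. ]
side bow [259.1, 233.2] 0.56 [ 399.2 -139.3   73. ]
side key [281.6, 331.2] 0.9 [ 556.5 -224.8   46. ]
side key [294.0, 256.2] 0.77 [ 421.  -217.3   46. ]
side key [260.5, 223.3] 0.75 [387.3 -95.9  46. ]
side stand_hole [281.5, 333.7] 0.84 [ 560.9 -225.9   46. ]
[(array([260, 326]), array([285, 343])), (array([282, 245]), array([301, 264])), (array([254, 207]), array([267, 244]))]
```

The key stands in its stand at the same pixels as at the start, and the gripper is clear, so I'll hand in.

```bash
python3 -c "
from workcell import *
print(hand_in())"
```

```text
the job is handed in; nothing more can be done
None
```

The job is handed in at about 37.5 s of the 72 s; no verdict came back. The key went fully home, was turned clockwise about 64° until the torque climbed steeply at the end stop (0.30 N m), was turned back, drawn out and put back down in its stand, and I saw no sign of forcing it or of touching the dish, dropper or tin.

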